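# Refit the cover of a fume-filter box and bolt it

### The job

The filter beside the resin printer has been changed: put the loose cover back on the sloping front of the filter box, with both pins through its holes and the plate lying flat on the seal. Then push the barrel bolt fully across through the cover's staple and turn its handle down into the notch; the bolt may have been left pushed out, and must then be drawn back before the cover goes on. Leave everything else on the bench where it stands.

Things in the scene. Friction and masses are not known exactly. Their poses are not given: they have to be found in the camera images.
- filter_box: the fume-filter box: fixed grey sheet-metal housing, 360 wide (y), 240 deep (x), 190 high at the back; its front slopes up at 35 degrees from a 50 mm high edge at x -120 to the flat top at x +80. Origin: centre of its underside; x points to its back, y level to the left seen from its low front, z up. It stands on the left or right half of the bench, turned by up to 0.3 rad.
- face: the sloping front of the box, 244 up the slope by 360 across. Origin: the middle of the slope, on its surface; x points up the slope, y level to the left (the box's y), z straight out of the slope, 35 degrees from vertical, leaning to the low front. Centred at (-10, 60) mm is the 100 by 110 filter opening with a black seal 7 wide, 2 high round it; the barrel bolt lies beside it, on the -y side.
- seat (a point): point on the face at (0, 60, 2) mm, axes as the face: where the cover's origin comes, its axes along the face's axes, when the cover is seated
- pin_left (a point): tip of the left pin, at (61, 128, 20) mm on the face. Both pins are steel, 10 in diameter, stand 20 out of the face, and have a coned tip 7 long
- pin_right (a point): tip of the right pin, at (61, -8, 20) mm on the face
- cover: the loose cover: an aluminium plate 150 (x) by 170 (y) by 4 mm with air slots, 0.3 to 0.5 kg, lying on the mat, handle up. Origin: centre of its underside; x points to its upper edge, z out of its outer face. Two round holes 14 in diameter, for the pins, at x 61, y +68 and -68; a bow handle in the middle; a staple for the bolt on its -y edge.
- cover_handle (a point): middle of the cover's bow handle, at (0, 0, 36) mm on the cover: a square-edged steel bar along the cover's y, 100 long, 12 wide (x), 10 high, on two legs at y +45 and -45
- staple (a point): middle of the passage of the cover's staple, at (-30, -78, 13) mm on the cover. The staple is 26 (x) by 14 (y), its top 26 above the plate's underside; the passage runs along y, 18 wide (x) and 18 high
- bolt (a joint): slide of the barrel bolt, m: 0 = drawn right back, 0.040 = fully across; it starts anywhere from 0 to 0.032. It moves along the face's +y, stays where it is left, needs about 2 N. Its tip lies at y -42 mm + slide on the face and the seated cover's edge at y -25, so with the slide over about 0.012 it stands in the cover's way; fully across it passes right through the staple.
- bolt_tip (a point): the tip of the bolt, on its axis. The bolt is a steel rod 10 in diameter along the face's y, its axis at x -30, z 16 mm on the face. Two fixed straps, 12 wide and 26 high, hold it at y -132 and -56
- bolt_handle (a joint): turn of the bolt's handle about the bolt's axis, rad: 0 = standing straight out of the face, 1.2 = turned down (to the low side) to its stop in the notch; it starts at 0 to 0.4. It stays where it is left and turns with a light push (about 1 N). The rail stops it at about 0.6 unless the bolt is across (slide over about 0.033), where it can go down into the notch.
- handle_end (a point): free end of the bolt's handle: a round steel rod 12 in diameter, 65 long from the bolt's axis, at y -114 mm + slide on the face
- notch (a point): mouth of the notch, at (-46.5, -76, 30) mm on the face: a 20 mm wide gap (y -86.5 to -66) in the fixed rail that runs along the low side of the bolt from y -138 to -50, x -50 to -43, 30 high; the gap's floor is 10 high
- mat: grey work mat, fixed flat on the bench, 420 (x) by 350 (y), 3 thick, on the half of the bench where the filter box is not; its centre lies 55 mm before (x -55) its origin. The cover lies on its middle, two tall bottles on its far corners, a cup and a jar on its near corners.
- resin_bottle: bystander: black bottle, 72 in diameter, 200 high, grey label, on the mat; origin centre of its foot
- wash_bottle: bystander: white bottle, 68 in diameter, 210 high, on the mat; origin centre of its foot
- beaker: bystander: clear plastic cup, 80 in diameter, 105 high, on the mat; origin centre of its foot
- jar: bystander: glass jar, 64 in diameter, 85 high, on the mat; origin centre of its foot
- scraper: bystander: flat scraper 200 long, lying before the filter box
- build_plate: bystander: a printer's build platform, steel plate 80 by 130 by 8 with a mounting block and black knob, 62 high in all, before the filter box; no holes; origin centre of its underside
There are look-alikes about, which are no part of the job. Several things have the shape of the cover; the one meant has the colours described above.

How it is judged:
On the way, in this order (a step that is already met when the one before it is completed fails the run):
1. the cover is seated: pins through its holes, flat on the seal, with the bolt not yet across (x of cover in the frame of seat between -0.005 and 0.005 m and y of cover in the frame of seat between -0.005 and 0.005 m and z of cover in the frame of seat between -0.003 and 0.004 m and angle between the z axis of cover and the z axis of face, either way round below 0.06 rad and value of joint bolt below 0.028 m), for 0.2 s.
2. with the cover seated, the bolt is fully across through the staple (x of cover in the frame of seat between -0.005 and 0.005 m and y of cover in the frame of seat between -0.005 and 0.005 m and z of cover in the frame of seat between -0.003 and 0.004 m and angle between the z axis of cover and the z axis of face, either way round below 0.06 rad and value of joint bolt above 0.032 m), for 0.1 s.
At the end, for the whole second after the job is handed in: the cover lies on its seat within 5 mm along and across the slope and 4 mm in height, parallel to the face within 0.06 rad, at rest; the bolt is across by more than 32 of its 40 mm and its handle is turned down by more than 1.0 of 1.2 rad (all of step 2 and value of joint bolt_handle above 1 rad and linear speed of cover below 0.02 m/s); the robot touches nothing.
It fails at once if one of the other things on the bench is shoved by more than 40 mm (distance of any of resin_bottle, beaker, scraper, build_plate, jar, wash_bottle from where it was at the start of the episode above 0.04 m).
It fails at once if one of the other things on the bench is knocked over (angle between any of resin_bottle, beaker, scraper, build_plate, jar, wash_bottle's own z axis and vertical above 0.5 rad).
It also fails if it takes over 72 s, if anything falls off the work surface, if the arm or the gripper's body presses on something with over 40 N, if the wrist force passes 120 N, or if a joint passes its speed limit or range.

### The arm

A 6-joint arm with a two-finger parallel gripper is mounted at the origin on the work surface. World frame = base frame: x ahead of the robot, y to its left, z up, the work surface at z = 0. Lengths are in m, angles in rad, forces in N, time in s.
With the tool pointing down it reaches from about 0.275 to 0.85 m from the base axis. Payload 19 kg.
Tool frame: the origin (TCP) lies midway between the tips of the shut fingers; the grasp point (between the pads) lies 19 mm behind it; z points along the fingers, y is the line along which they close (so a half turn about z gives the same grasp; the last joint's range is limited). The gripper opens to 85 mm and grips with 20 to 120 N. Pads are 22 mm wide; open, the fingers measure 114 mm over their backs; the gripper's body (76 mm by 85 mm) begins 54 mm behind the grasp point. The pads swing forward as they close: fully open they stand 13 mm farther back than shut.
Start: joints at [-1.258, 0.15, 1.437, -0, 1.554, -0.134], TCP at [0.248, -0.519, 0.231] pointing down, gripper open.
Joint ranges: [-2.8, 2.8], [-0.68, 2.1], [0.12, 2.68], [-1.39, 4.53], [0.16, 2.79], [-2.81, 2.81]. Speed limits (rad/s): [1.89, 1.89, 2.22, 3.01, 3.01, 3.01].

### API

Orientations are given as a 3x3 rotation matrix whose columns are the frame's x, y, z axes.
In Python, from bench import ctrl, vision gives the robot as it stands. The module is installed in compiled form; this text tells all that it offers. Calls block until the motion is done:
- ctrl.movep(position, orientation): joint-space move of the TCP to a pose.
- ctrl.move_l(position, attitude=None, velocity=0.15, until_force=None): straight line of the TCP; attitude=None keeps the orientation; velocity is the mean speed in m/s. With until_force (N) it stops when the force on the tool has changed by that much, and returns True; else False.
- ctrl.movej(angles): joint-space move.
- ctrl.grip(opening, newtons=None): finger opening in m; newtons is the grip in N (None keeps the last); returns when the fingers have stopped.
- ctrl.hold(seconds).
- ctrl.solve_ik(position, orientation): joint angles nearest the present ones, or None.
- ctrl.state(): the state.
- vision.grab_frame(name): name is "side" or "top"; returns a dict with "frame" (400x640x3 uint8, red, green, blue), "z_map" (400x640 float32, m along the optical axis (not along the pixel's ray), 0 where there is no reading), "mtx" (3x3 intrinsics, pixels), "R" (3x3) and "t" (3): a world point X has camera coordinates R X + t. Camera axes: x right, y down, z forward; pixel columns grow to the right and rows downward; lengths in m; the calibration is good to about 2 mm. A picture is of the moment at which its call begins.
A pose or a line that the arm cannot do raises ctrl.PlanningError and nothing moves.
- ctrl.hand_in(): hands the job in; it is judged then, once.
The state is a dict: "time_s": time; "qpos": joint angles; "dq": joint speeds; "effort": joint torques, N m; "tool_pos": TCP position; "orientation": TCP orientation; "ft_force": force on the tool from outside, world axes, zero at the start; "wrist_torque": the same for the moment, N m; "opening": finger opening in m; "grasp_force": force on a finger pad.
Only numpy, scipy, OpenCV 4.12 (cv2) and the standard library are available. Lean on these libraries where they do the work, as an engineer would, in place of code of your own. Each camera call takes 0.05 s, during which the arm holds its last target. There are 200 camera calls.

## Working session

There is one attempt and no reset: what is moved stays moved. The work goes in short steps, each a Python script; the robot and the scene stay as the last script left them, time stands still between calls to the robot, and variables do not carry over. Pictures are saved under pics/ and viewed, at most 10 in all, crops included, and the job is handed in when it is done.

```bash
mkdir -p pics; ls; python3 - <<'E'
from bench import ctrl, vision
import cv2, numpy as np
for n in("top","side"):
    f=vision.grab_frame(n); np.savez(f"pics/{n}0.npz",**f)
    cv2.imwrite(f"pics/{n}0.png",f["frame"][:,:,::-1])
    print(n,f["mtx"].tolist(),f["R"].round(3).tolist(),f["t"].round(3).tolist(), (-f["R"].T@f["t"]).round(3))
s=ctrl.state();print(s["time_s"],s["tool_pos"],s["opening"],s["orientation"])
E
```

```text
pics
top [[404.15862540698, 0.0, 313.85568560804853], [0.0, 404.15862540698, 203.10799026341363], [0.0, 0.0, 1.0]] [[0.027, -1.0, 0.011], [-0.997, -0.028, -0.072], [0.072, -0.009, -0.997]] [-0.125, 0.551, 1.43] [ 0.449 -0.096  1.467]
side [[439.20095333946153, 0.0, 311.19288435830475], [0.0, 439.20095333946153, 200.64510816401094], [0.0, 0.0, 1.0]] [[0.942, -0.336, 0.017], [-0.222, -0.66, -0.718], [0.252, 0.672, -0.696]] [-0.519, 0.158, 1.394] [ 0.173 -1.007  1.092]
0.1 [ 0.24836051 -0.5183809   0.23077801] 0.08566721901174405 [[ 9.01839939e-01  4.32070146e-01 -3.37068633e-04]
 [ 4.32070262e-01 -9.01839419e-01  9.75466573e-04]
 [ 1.17488204e-04 -1.02535205e-03 -9.99999467e-01]]
```

View pics/top0.png

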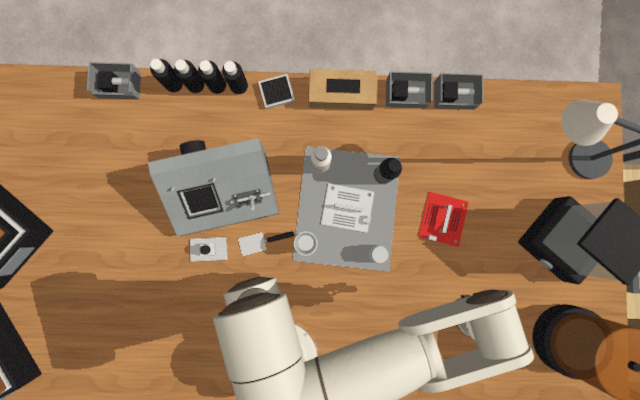

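View pics/side0.png

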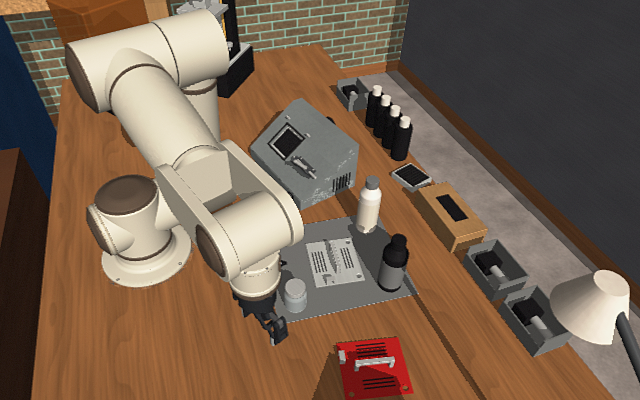

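The top view shows the box at about (213,187), the plain cover at (348,208) on the mat, and the red look-alike at (443,218). The side view shows the bolt near (303,165) and the cover at (335,262). I'll enlarge both.

```bash
python3 - <<'E'
import cv2, numpy as np
f=np.load("pics/top0.npz")["frame"];g=np.load("pics/side0.npz")["frame"]
a=cv2.resize(f[135:240,145:285],None,fx=5.5,fy=5.5,interpolation=cv2.INTER_CUBIC)
cv2.imwrite("pics/c1.png",a[:,:,::-1])
b=cv2.resize(f[170:245,310:385],None,fx=5,fy=5,interpolation=cv2.INTER_CUBIC)
c=cv2.resize(g[95:210,245:365],None,fx=3.4,fy=3.26,interpolation=cv2.INTER_CUBIC)
c=cv2.resize(c,(408,375))
cv2.imwrite("pics/c2.png",np.hstack([b,c])[:,:,::-1])
E
```

```text
(no output)
```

View pics/c1.png

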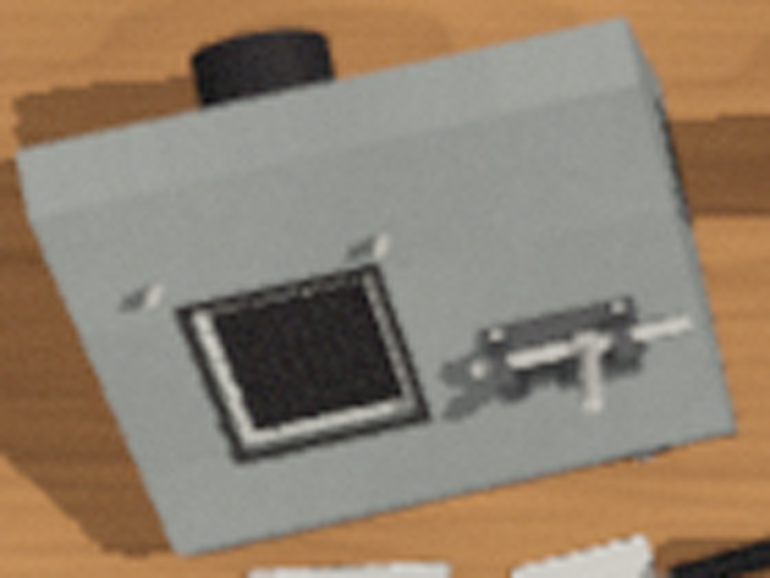

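View pics/c2.png

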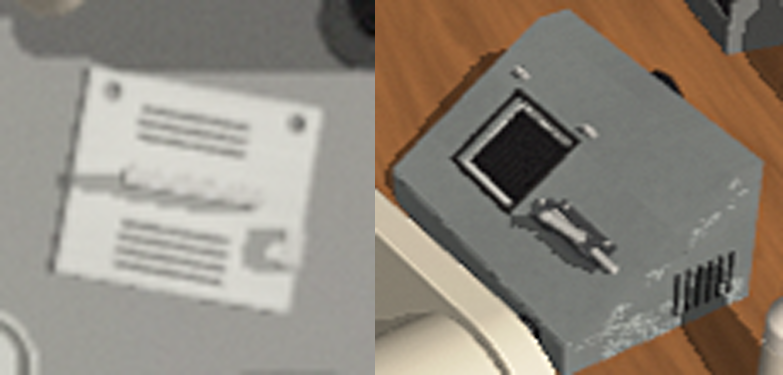

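The zoom shows the seal at (305,360), pin tips at (152,297) and (380,245), and the bolt with its handle near (590,345)-(592,405). The cover's corners and holes show clearly in c2. The height of every face point is known, so I'll cast rays onto level planes and fit x, y and yaw.

```bash
cat > h.py <<'E'
import numpy as np, cv2
C,S=np.cos(np.radians(35)),np.sin(np.radians(35))
def load(n): return dict(np.load(f"pics/{n}.npz"))
def ray(f,uv,z):
    o=-f["R"].T@f["t"]; d=f["R"].T@np.linalg.solve(f["mtx"],[uv[0],uv[1],1]); return o+d*(z-o[2])/d[2]
def proj(f,X):
    c=f["mtx"]@(f["R"]@np.asarray(X)+f["t"]); return c[:2]/c[2]
def face2box(p): a,b,c=p; return np.array([-.02+a*C-c*S,b,.12+a*S+c*C])
def rigid(P,Q): # planar fit Q=R P+t
    P,Q=np.array(P)[:,:2],np.array(Q)[:,:2]; p,q=P-P.mean(0),Q-Q.mean(0)
    y=np.arctan2((p[:,0]*q[:,1]-p[:,1]*q[:,0]).sum(),(p*q).sum()); R=rotz(y)[:2,:2]; t=Q.mean(0)-R@P.mean(0)
    return y,t,1e3*(Q-(P@R.T+t))
def rotz(y): return np.array([[np.cos(y),-np.sin(y),0],[np.sin(y),np.cos(y),0],[0,0,1.]])
RF=np.array([[C,0,-S],[0,1,0],[S,0,C]]) # face axes in box
E
python3 - <<'E'
from h import *
t=load("top0"); s=load("side0")
def quad(f,mask,tag):
    n,l,st,_=cv2.connectedComponentsWithStats(mask.astype(np.uint8)); k=1+np.argmax(st[1:,4])
    c=max(cv2.findContours((l==k).astype(np.uint8),cv2.RETR_EXTERNAL,cv2.CHAIN_APPROX_NONE)[0],key=len)
    h=cv2.convexHull(c); 
    for e in np.arange(2,12,.5):
        q=cv2.approxPolyDP(h,e,True)
        if len(q)==4: break
    q=q[:,0].astype(float)
    # refine: line fit per side
    L=[]
    pts=h[:,0]; allp=c[:,0].astype(float)
    for i in range(4):
        a,b=q[i],q[(i+1)%4]; d=(b-a)/np.linalg.norm(b-a); w=allp-a
        u=w@d; v=np.abs(w@[-d[1],d[0]]); m=(u>4)&(u<np.linalg.norm(b-a)-4)&(v<1.6)
        x=cv2.fitLine(allp[m].astype(np.float32),cv2.DIST_HUBER,0,.01,.01).ravel()
        nrm=np.array([-x[1],x[0]]); cen=q.mean(0); p=x[2:].copy(); sg=np.sign((p-cen)@nrm); p=p+.5*sg*nrm
        L.append((nrm,nrm@p))
    out=np.array([np.linalg.solve([L[i-1][0],L[i][0]],[L[i-1][1],L[i][1]]) for i in range(4)])
    print(tag,st[k,4],out.round(1).tolist()); return out
def win(f,x0,x1,y0,y1):
    m=np.zeros(f["frame"].shape[:2],bool); m[y0:y1,x0:x1]=1; return m
gt=t["frame"].astype(int).max(2); gs=s["frame"].astype(int).max(2)
# local contrast images: cover vs mat
print("mat,cover",gt[185,330-12:330+10].tolist()); print("seal row",gt[200,172:226].tolist())
A=quad(t,(gt>185)&win(t,310,385,170,245),"cover top")
B=quad(t,cv2.morphologyEx(((gt<95)&win(t,172,224,180,222)).astype(np.uint8),cv2.MORPH_CLOSE,np.ones((5,5)))>0,"seal top")
D=quad(s,cv2.morphologyEx(((gs<75)&win(s,266,310,119,163)).astype(np.uint8),cv2.MORPH_CLOSE,np.ones((5,5)))>0,"seal side")
hb=t["frame"].astype(int); sat=hb.max(2)-hb.min(2)
E_=quad(t,cv2.morphologyEx(((sat<32)&(gt>110)&win(t,145,283,138,238)).astype(np.uint8),cv2.MORPH_OPEN,np.ones((3,3)))>0,"box top")
E
```

```text
mat,cover [155, 155, 155, 155, 154, 154, 154, 156, 130, 133, 197, 213, 214, 208, 205, 209, 206, 206, 202, 194, 192, 187]
seal row [153, 150, 151, 151, 148, 151, 151, 133, 88, 61, 80, 147, 174, 149, 82, 38, 42, 43, 41, 41, 35, 38, 46, 44, 35, 38, 42, 44, 40, 38, 44, 43, 39, 49, 44, 42, 40, 37, 35, 45, 46, 41, 41, 34, 108, 112, 74, 80, 137, 152, 153, 150, 152, 142]
cover top 1542 [[328.1, 183.1], [373.8, 191.2], [367.5, 232.3], [320.8, 223.7]]
seal top 1120 [[213.1, 182.3], [223.3, 211.0], [187.5, 218.9], [176.1, 190.7]]Traceback (most recent call last):
  File "<stdin>", line 29, in <module>
  File "<stdin>", line 17, in quad
cv2.error: OpenCV(4.12.0) /io/opencv/modules/imgproc/src/linefit.cpp:50: error: (-215:Assertion failed) count > 0 in function 'fitLine2D_wods'
```

```bash
python3 - <<'E'
from h import *
t=load("top0"); s=load("side0")
q=[[328.1,183.1],[373.8,191.2],[367.5,232.3],[320.8,223.7]]
P=[[.075,.085],[.075,-.085],[-.075,-.085],[-.075,.085]]
Q=[ray(t,u,.007) for u in q]
y,tr,r=rigid(P,Q); print("cover",y,tr,"res",r.round(1).tolist(),"sides",[round(np.linalg.norm(Q[i]-Q[i-1]),4) for i in range(4)])
for p in((.061,.068),(.061,-.068)): print("hole pred",proj(t,[*(rotz(y)[:2,:2]@p+tr),.007]).round(1),proj(s,[*(rotz(y)[:2,:2]@p+tr),.007]).round(1))
q=[[213.1,182.3],[223.3,211.0],[187.5,218.9],[176.1,190.7]]
F=[face2box(p) for p in([.047,-.002,.002],[-.067,-.002,.002],[-.067,.122,.002],[.047,.122,.002])]
Q=[ray(t,u,f[2]) for u,f in zip(q,F)]
yb,tb,r=rigid(F,Q); print("box",yb,tb,"res",r.round(1).tolist())
W=lambda p:rotz(yb)@face2box(p)+[*tb,0]
names=dict(pinL=(.061,.128,.02),pinLb=(.061,.128,0),pinR=(.061,-.008,.02),lowL=(-.122,.18,0),lowR=(-.122,-.18,0),upL=(.122,.18,0),upR=(.122,-.18,0),
 tip0=(-.03,-.042,.016),strapA=(-.03,-.056,.026),strapB=(-.03,-.132,.026),he0=(-.03,-.114,.081),he40=(-.03,-.074,.081),sealc=(-.01,.06,0))
for n,p in names.items():
    u=proj(t,W(p)); v=proj(s,W(p)); print(n,W(p).round(3),"top",u.round(1),"c1",((u-[145,135]+.5)*5.5).round(),"side",v.round(1),"c2",(((v-[245,95]+.5)*[3.4,3.26])+[375,0]).round())
# depth check on slope
X=[]
for v in range(225,150,-2):
  for u in range(160,265,3):
    z=t["z_map"][v,u]
    if z>0:
      c=z*np.linalg.solve(t["mtx"],[u,v,1]); w=t["R"].T@(c-t["t"]); b=rotz(yb).T@(w-[*tb,0])
      if -.12<b[0]<.06 and abs(b[1])<.17: X.append((b[2]-.05-.7*(b[0]+.12)))
print("slope dz median mm",1e3*np.median(X))
E
```

```text
cover -0.14806092939872273 [ 0.54240251 -0.23240916] res [[0.2, -0.3], [0.4, 0.9], [-0.9, -0.9], [0.4, 0.3]] sides [np.float64(0.1499), np.float64(0.1688), np.float64(0.151), np.float64(0.1714)]
hole pred [332.  187.7] [347.2 241.1]
hole pred [368.8 194.3] [358.4 274.8]
box 0.2492735011444725 [0.58671574 0.22039478] res [[-0.2, 0.3], [0.3, -0.0], [0.5, 0.4], [-0.6, -0.7]]
pinL [0.573 0.349 0.171] top [171.7 189.8] c1 [149. 304.] side [286.4 114.8] c2 [518.  66.]
pinLb [0.584 0.352 0.155] top [172.7 186.9] c1 [155. 288.] side [289.1 117.6] c2 [527.  75.]
pinR [0.607 0.217 0.171] top [213.3 180.6] c1 [378. 254.] side [306.3 132.7] c2 [585. 124.]
lowL [0.426 0.365 0.05 ] top [176.6 235.3] c1 [177. 555.] side [249.8 145.7] c2 [393. 167.]
lowR [0.515 0.016 0.05 ] top [277.7 212.6] c1 [733. 430.] side [299.9 199.6] c2 [563. 343.]
upL [0.62  0.415 0.19 ] top [149.7 174. ] c1 [ 29. 217.] side [292.8  99.6] c2 [539.  17.]
upR [0.709 0.066 0.19 ] top [260.9 149.5] c1 [640.  83.] side [349.6 147.5] c2 [732. 173.]
tip0 [0.545 0.166 0.116] top [231.6 201.5] c1 [479. 368.] side [294.5 156.6] c2 [545. 203.]
strapA [0.543 0.151 0.124] top [235.6 202. ] c1 [501. 371.] side [295.2 157.4] c2 [547. 205.]
strapB [0.562 0.078 0.124] top [258. 197.] c1 [624. 344.] side [307.1 169.2] c2 [588. 243.]
he0 [0.527 0.087 0.169] top [252.8 206.6] c1 [596. 396.] side [296.4 159.2] c2 [552. 211.]
he40 [0.517 0.126 0.169] top [240.6 209.3] c1 [528. 411.] side [290.1 153. ] c2 [530. 191.]
sealc [0.545 0.272 0.114] top [200.2 200.7] c1 [306. 364.] side [285.6 140.3] c2 [515. 149.]
slope dz median mm 0.5314808225235501
```

Every predicted pin and corner lies within about 1 px of what I see in both views. The slide is about 0 to 4 mm, so it doesn't need drawing back. Next I'll check reachability of all poses, then grasp.

```bash
cat >> h.py <<'E'
cy,ct=-0.14806,np.array([0.54240,-0.23241,.003])
by,bt=0.24927,np.array([0.58672,0.22039,0])
RC=rotz(cy); RB=rotz(by)@RF
W=lambda p:rotz(by)@face2box(p)+bt           # face point -> world
def tool(R,ydir):  # tool z = -R z; tool y along given frame direction
    z=-R[:,2]; y=R@np.array(ydir,float); return np.column_stack([np.cross(y,z),y,z])
E
python3 - <<'E'
from h import *
from bench import ctrl
print(ctrl.state()["qpos"].round(2) if hasattr(ctrl.state()["qpos"],'round') else ctrl.state()["qpos"])
for sg in(1,-1):
    To=tool(RC,[sg,0,0]); Tf=tool(RB,[sg,0,0])
    g=ct+[0,0,.036]
    for n,p,R in(("above",g+[0,0,.20],To),("grasp",g-[0,0,.019],To),("hi",W((0,.06,.25)),Tf),("pre",W((0,.06,.002+.036-.019+.05)),Tf),("seat",W((0,.06,.019)),Tf)):
        q=ctrl.solve_ik(p,R); print(sg,n,p.round(3),None if q is None else np.round(q,2))
    for s2 in(1,-1):
        T=tool(RB,[0,s2,0])
        for n,p in(("bolt",(-.03,-.114,.05)),("bolt end",(-.03,-.074,.05)),("hi",(-.03,-.114,.2)),("turned",(-.063,-.074,.04))):
            if sg>0:
                q=ctrl.solve_ik(W(p),T); print("b",s2,n,None if q is None else np.round(q,2))
E
```

```text
[-1.26  0.15  1.44 -0.    1.55 -0.13]
1 above [ 0.542 -0.232  0.239] [-0.54  0.18  1.39 -0.    1.57 -0.39]
1 grasp [ 0.542 -0.232  0.02 ] [-0.54  0.34  1.65 -0.    1.15 -0.39]
1 hi [0.414 0.238 0.325] [ 0.43 -0.46  1.89 -0.12  1.11  0.2 ]
1 pre [0.514 0.264 0.177] [ 0.38 -0.16  1.98 -0.12  0.72  0.2 ]
1 seat [0.542 0.271 0.136] [ 0.37 -0.05  1.97 -0.12  0.62  0.2 ]
b 1 bolt [-0.08 -0.2   2.08  0.3   0.7  -2.08]
b 1 bolt end [ 0.02 -0.2   2.09  0.21  0.67 -1.92]
b 1 hi [-0.19 -0.5   2.03  0.28  1.07 -2.07]
b 1 turned [ 0.01 -0.22  2.16  0.24  0.62 -1.96]
b -1 bolt [-0.08 -0.2   2.08  0.3   0.7   1.06]
b -1 bolt end [ 0.02 -0.2   2.09  0.21  0.67  1.22]
b -1 hi [-0.19 -0.5   2.03  0.28  1.07  1.07]
b -1 turned [ 0.01 -0.22  2.16  0.24  0.62  1.18]
-1 above [ 0.542 -0.232  0.239] [-0.54  0.18  1.39 -0.    1.57  2.75]
-1 grasp [ 0.542 -0.232  0.02 ] [-0.54  0.34  1.65 -0.    1.15  2.75]
-1 hi [0.414 0.238 0.325] None
-1 pre [0.514 0.264 0.177] None
-1 seat [0.542 0.271 0.136] None
```

```bash
python3 - <<'E'
from h import *
from bench import ctrl,vision
To=tool(RC,[1,0,0]); g=ct+[0,0,.036]
ctrl.movep(g+[0,0,.12],To)
r=ctrl.move_l(g-[0,0,.019],velocity=.1,until_force=12); print("down hit",r,ctrl.state()["tool_pos"])
ctrl.grip(0,60); s=ctrl.state(); print("open",s["opening"],s["grasp_force"],s["tool_pos"],s["ft_force"])
ctrl.move_l([g[0],g[1],.33],velocity=.15); s=ctrl.state(); print(s["time_s"],s["opening"],s["ft_force"])
Tf=tool(RB,[1,0,0])
ctrl.movep(W((0,.06,.20)),Tf); s=ctrl.state(); print(s["time_s"],s["opening"],s["ft_force"],s["tool_pos"],W((0,.06,.20)))
ctrl.move_l(W((0,.06,.019+.035)),velocity=.1)
for n in("top","side"):
    f=vision.grab_frame(n); np.savez(f"pics/{n}1.npz",**f)
a=np.load("pics/top1.npz")["frame"][140:240,145:285];b=np.load("pics/side1.npz")["frame"][80:215,245:365]
a=cv2.resize(a,(560,400),interpolation=cv2.INTER_CUBIC);b=cv2.resize(b,None,fx=400/135,fy=400/135,interpolation=cv2.INTER_CUBIC)
im=np.hstack([a,b]); print(im.shape); cv2.imwrite("pics/d1.png",cv2.resize(im,None,fx=.85,fy=.85)[:,:,::-1])
E
```

```text
down hit False [ 0.54271452 -0.23257306  0.02061645]
open 0.010669215405832455 59.091947078704834 [ 0.54251848 -0.23248682  0.02021462] [-0.86280792  0.45092315  4.20915626]
6.0667 0.010695329811736445 [ 0.42350211 -0.68831404 -2.63314377]
7.85 0.010855467149587704 [ 0.77438811 -0.03191796 -3.0320942 ] [0.44193143 0.2448302  0.2839964 ] [0.44136659 0.24530176 0.28383041]
(400, 916, 3)
```

View pics/d1.png

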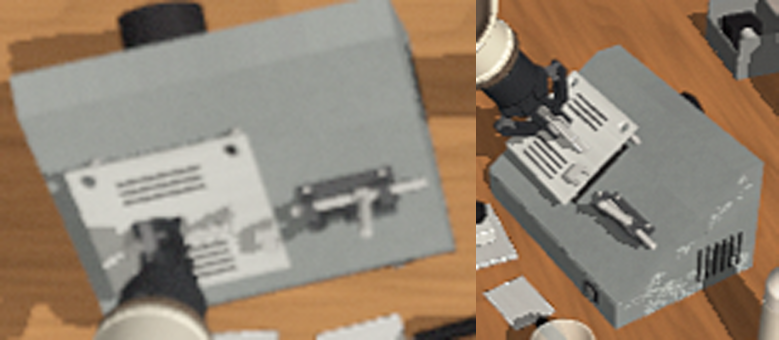

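The cover is held parallel above the face in both views, with its holes at about (88,181) and (232,149) in the picture. I'll compare the hole centroids with the prediction.

```bash
python3 - <<'E'
from h import *
from bench import ctrl
f=load("top1"); g=f["frame"].astype(float).max(2)
print("tcp err mm",1e3*(RB.T@(np.array(ctrl.state()["tool_pos"])-W((0,.06,.054)))).round(4))
for y in(.128,-.008):
    X=W((.061,y,.041)); p=proj(f,X); u,v=p.round().astype(int)
    w=g[v-4:v+5,u-4:u+5]; d=np.clip(150-w,0,None); yy,xx=np.mgrid[v-4:v+5,u-4:u+5]
    c=np.array([(d*xx).sum(),(d*yy).sum()])/d.sum()
    e=RB.T@(ray(f,c,X[2])-X); print(p.round(2),c.round(2),"err mm face",(1e3*e).round(1)); print(w.astype(int))
E
```

```text
tcp err mm [0.3 0.1 0.4]
[170.56 192.97] [170.64 192.81] err mm face [ 0.4 -0.3 -0.3]
[[152 153 163 172 184 194 197 205 210]
 [189 195 199 207 209 207 209 209 209]
 [209 204 192 187 191 198 207 211 209]
 [208 188 143 113 123 160 197 209 209]
 [208 188 140 114 111 120 188 209 210]
 [207 207 180 145 129 146 195 210 210]
 [209 215 208 195 181 191 205 210 211]
 [209 208 211 213 211 208 209 210 209]
 [203 209 209 209 209 211 209 209 210]]
[212.76 183.61] [212.42 183.61] err mm face [ 0.2  1.1 -0.1]
[[150 161 171 181 192 194 204 207 186]
 [194 200 202 199 202 206 208 206 195]
 [206 198 181 160 166 191 207 209 206]
 [209 184 122  70  85 156 196 208 209]
 [210 188 132  70  54 130 182 203 208]
 [209 207 191 153 135 159 192 205 208]
 [207 209 214 200 194 201 205 208 209]
 [208 210 209 208 209 208 209 207 206]
 [208 210 209 208 207 209 207 209 207]]
```

```bash
python3 - <<'E'
from h import *
from bench import ctrl
fz=lambda:(1e3*(RB.T@(np.array(ctrl.state()["tool_pos"])-W((0,.06,.019))))).round(1)
r=ctrl.move_l(W((0,.06,.0175)),velocity=.03,until_force=15)
s=ctrl.state(); print(r,"tcp rel seat mm",fz(),(RB.T@np.array(s["ft_force"])).round(1),s["time_s"])
E
```

```text
True tcp rel seat mm [-0.2 -0.  -0.1] [-0.1 -0.3 10.5] 10.65
```

```bash
python3 - <<'E'
from h import *
from bench import ctrl,vision
ctrl.grip(.04); ctrl.move_l(W((0,.06,.15)),velocity=.1)
ctrl.movep(W((-.03,-.13,.24)),tool(RB,[0,-1,0]))
for n in("top","side"):
    f=vision.grab_frame(n); np.savez(f"pics/{n}2.npz",**f)
a=np.load("pics/top2.npz")["frame"][140:240,145:285];b=np.load("pics/side2.npz")["frame"][80:215,245:365]
a=cv2.resize(a,(560,400),interpolation=cv2.INTER_CUBIC);b=cv2.resize(b,None,fx=400/135,fy=400/135,interpolation=cv2.INTER_CUBIC)
cv2.imwrite("pics/d2.png",cv2.resize(np.hstack([a,b]),None,fx=.85,fy=.85)[:,:,::-1])
f=load("top2"); print(ctrl.state()["time_s"],ctrl.state()["ft_force"])
for n,p in dict(c1=(.075,.145,.006),c2=(.075,-.025,.006),c3=(-.075,-.025,.006),pinL=(.061,.128,.02)).items(): print(n,((proj(f,W(p))-[145,140]+.5)*4*.85).round())
E
```

```text
13.6667 [-0.46739314  0.29821637  0.02913611]
c1 [ 72. 155.]
c2 [248. 116.]
c3 [292. 247.]
pinL [ 92. 171.]
```

View pics/d2.png

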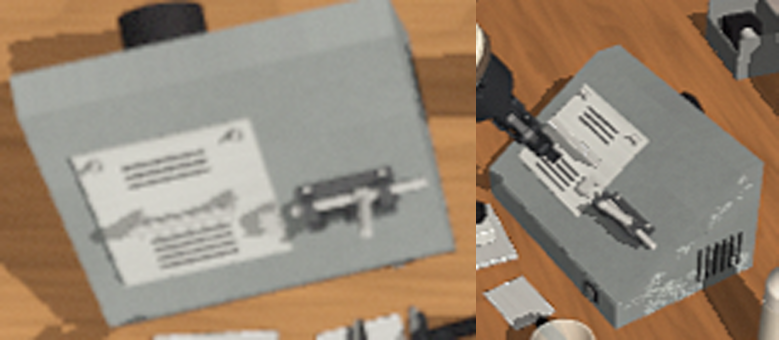

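The cover is seated where predicted, with both pins through the holes. The bolt handle stands at about (366,195)-(367,232), so the slide is about 0 to 3 mm. I'll straddle the handle with the fingers and push the bolt across.

```bash
python3 - <<'E'
from h import *
from bench import ctrl
T=tool(RB,[0,-1,0]); F=lambda:(1e3*(RB.T@(np.array(ctrl.state()["tool_pos"])-W((0,0,0))))).round(1)
ctrl.grip(.036,20)
ctrl.movep(W((-.034,-.112,.12)),T)
r=ctrl.move_l(W((-.034,-.112,.050)),velocity=.06,until_force=6); print("down",r,F())
if not r:
    r=ctrl.move_l(W((-.034,-.050,.050)),velocity=.03,until_force=12); s=ctrl.state()
    print("push",r,F(),s["opening"],(RB.T@np.array(s["ft_force"])).round(1),s["time_s"])
E
```

```text
down False [ -33.7 -112.    50.3]
push True [-33.9 -61.7  50. ] 0.03605024158939013 [ -0.6 -12.4   3.7] 17.275
```

```bash
python3 - <<'E'
from h import *
from bench import ctrl,vision
T=tool(RB,[0,-1,0]); F=lambda:(1e3*(RB.T@(np.array(ctrl.state()["tool_pos"])-W((0,0,0))))).round(1)
ctrl.move_l(W((-.034,-.074,.050)),velocity=.05)
ctrl.move_l(W((-.034,-.074,.125)),velocity=.12)
ctrl.grip(0,20)
ctrl.move_l(W((.012,-.074,.125)),velocity=.12)
ctrl.move_l(W((.005,-.074,.066)),velocity=.1,until_force=8)
P=lambda th,r=.050:W((-.03-r*np.sin(th)+.006*np.cos(th)+.011,-.074,.016+r*np.cos(th)+.006*np.sin(th)))
for th in np.arange(0,1.31,.13):
    h=ctrl.move_l(P(th),velocity=.05,until_force=12); s=ctrl.state(); print(round(th,2),h,F(),(RB.T@np.array(s["ft_force"])).round(1))
    if h: break
print(s["time_s"])
ctrl.move_l(W((-.06,-.074,.15)),velocity=.12); ctrl.movep(W((-.06,-.10,.26)),T)
for n in("top","side"):
    f=vision.grab_frame(n); np.savez(f"pics/{n}3.npz",**f)
a=np.load("pics/top3.npz")["frame"][140:240,145:285];b=np.load("pics/side3.npz")["frame"][80:215,245:365]
a=cv2.resize(a,(560,400),interpolation=cv2.INTER_CUBIC);b=cv2.resize(b,None,fx=400/135,fy=400/135,interpolation=cv2.INTER_CUBIC)
cv2.imwrite("pics/d3.png",cv2.resize(np.hstack([a,b]),None,fx=.85,fy=.85)[:,:,::-1])
f=load("top3"); s=load("side3")
for th in(.6,1.0,1.2):
    X=W((-.03-.065*np.sin(th),-.074,.016+.065*np.cos(th))); print(th,((proj(f,X)-[145,140]+.5)*3.4).round(),((proj(s,X)-[245,80]+.5)*400/135*.85+[476,0]).round())
E
```

```text
0.0 False [-12.9 -74.1  66.2] [-0.1  0.3 -0.1]
0.13 False [-19.8 -74.   66.4] [-0.6 -0.1  0.9]
0.26 False [-26.4 -74.   65.8] [ 0.1 -0.9 -0.7]
0.39 False [-32.9 -74.   64.4] [-0.5  0.  -0.3]
0.52 False [-39.1 -74.   62.2] [ 0.5 -0.6 -0.1]
0.65 False [-44.9 -74.   59.3] [ 0.7 -1.4  0. ]
0.78 False [-50.3 -74.   55.6] [-0.4 -0.3 -0.6]
0.91 False [-55.2 -74.   51.2] [-0.2  0.2 -0.5]
1.04 False [-59.5 -73.9  46.2] [-0.  -0.6 -0.7]
1.17 False [-63.1 -73.9  40.7] [0.2 0.1 0.3]
1.3 True [-64.  -74.2  35.9] [-0.5  0.4 22.7]
23.425
0.6 [337. 263.] [576. 209.]
1.0 [342. 268.] [574. 224.]
1.2 [344. 267.] [576. 231.]
```

View pics/d3.png

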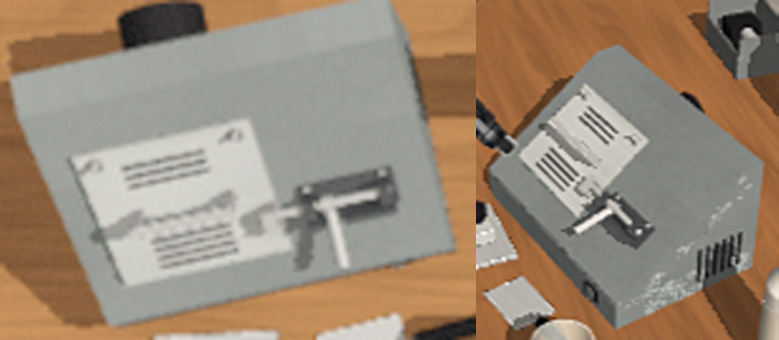

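The handle end is at (576,232) in the side view, matching the 1.2 rad prediction. The bolt passes through the staple and the cover hasn't moved.

```bash
python3 -c "
from bench import ctrl
print(ctrl.state()['ft_force'],ctrl.state()['time_s']); print(ctrl.hand_in())"
```

```text
[ 0.73205705 -0.36072158 -0.19964692] 25.15
the job is handed in; nothing more can be done
None
```

I handed the job in at 25 s: the cover is seated on both pins, the bolt is fully across through the staple, and its handle is turned down to its stop in the notch; the hand-in returned no verdict.

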